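Click the sensor post onto its magnetic foot

TASK

Fit the loose aluminium sensor post onto the blue magnetic foot: slide its belled lower end down over the upright stub, past the brass spring button, until it rests on the collar, then twist the post until the button clicks out through the round hole in its side. Work by feel and never force it, neither down nor round; leave the post standing there, locked and released, and leave the cards, the small red bottle and the steel block where they are.

Things in the scene. Friction and masses are not known exactly. Their poses are not given: they have to be found in the camera images.
- foot: square blue magnetic foot plate 90 x 90 x 8 mm, fast on the table; origin at the centre of its underside, z up. A dark stop collar 52 mm across stands on it, its top 14 mm above the origin. Out of it rises a fixed steel stub, 28 mm across, on the vertical axis through the origin, its tip (last 10 mm tapered to 18 mm) 76 mm above the origin. A white mark on the plate shows the -x side.
- foot_seat (a point): centre of the collar's top face (14 mm above the foot's origin), where the post's rim rests when home. A brass spring button, 9.6 mm across with a rounded edge, stands 6.5 mm out of the stub 30 mm above this point. It points up to 0.9 rad to either side of the foot's -x axis, seen from above; this bearing is not measured: find it by feel or sight. The stub does not turn.
- tube_mid (a point): centre, half-way up, of the loose post: an upright aluminium tube 130 mm tall, 37 mm outer diameter, bore 30.4 mm, about 0.25 kg, closed by a black cap 39 mm across. The open lower rim is 65 mm below this point; its lowest 9 mm flare out to 47 mm, to lead over the stub and push the button in. z points up the tube. Fully home, this point is 79 mm above the foot's origin.
- tube_grip (a point): middle of the post's black rubber band (37 mm across, 34 mm long), 35 mm above tube_mid: the place to grip, with the fingers on either side, at any yaw. Same axes as tube_mid.
- tube_hole (a point): centre of the round hole for the button in the post's wall, about 12 mm across, on the side that faces -x of the post's axes, 17 mm from the axis, 30 mm above the lower rim
- button (a joint): how far the button is pressed into the stub, m: 0 = fully out (at the start, and when it has popped out in the hole), about 0.004 to 0.005 while the tube's wall holds it in. Its spring pushes with 1.5 to 4 N; sliding the tube over it takes up to 12 N down. Pressed in, it lets the tube turn with slight drag; once out in the hole it stops the tube within about 0.1 rad either way.
- cards_mid (a point): bystander: stack of white cards with a band, 68 x 36 x 25 mm, lying; its centre
- glue_mid (a point): bystander: small red bottle with black nozzle, 24 x 38 mm, 90 mm tall, standing; this point is on its axis 28 mm above the table
- block_mid (a point): bystander: grey steel setting block 22 x 45 x 25 mm; its centre

How it is judged:
On the way:
1. the tube is over the stub and its wall holds the button pressed in (horizontal distance between tube_mid and foot below 0.006 m and z of tube_mid in the frame of foot below 0.104 m and value of joint button above 0.0025 m), for 0.05 s.
At the end, for the whole second after the job is handed in: the post stands upright (within 0.06 rad) on the stub, its axis within 5 mm of the foot's at mid height, its rim within 2.5 mm of the collar, and the button is out in the hole to within 1.5 mm of its full travel (horizontal distance between tube_mid and foot below 0.005 m and z of tube_mid in the frame of foot below 0.0815 m and angle between tube_mid's own z axis and vertical below 0.06 rad and value of joint button below 0.0015 m); the robot touches nothing.
It fails at once if the post is forced: more than 35 N between it and the foot, stub or button (contact force between tube and foot above 35 N).
It fails at once if the cards, the red bottle or the steel block are shifted by more than 20 mm (distance of any of cards_mid, glue_mid, block_mid from where it was at the start of the episode above 0.02 m).
It also fails if it takes over 67 s, if anything falls off the work surface, if the arm or the gripper's body presses on something with over 40 N, if the wrist force passes 120 N, or if a joint passes its speed limit or range.

ROBOT

A 6-joint arm with a two-finger parallel gripper is mounted at the origin on a cart in front of the work surface, level with it; the furniture and walls round the work are solid. World frame = base frame: x ahead of the robot, y to its left, z up, the work surface at z = 0. Lengths are in m, angles in rad, forces in N, time in s.
With the tool pointing down it reaches from about 0.35 to 0.875 m from the base axis. Payload 15.5 kg.
Tool frame: the origin (TCP) lies midway between the tips of the shut fingers; the grasp point (between the pads) lies 19 mm behind it; z points along the fingers, y is the line along which they close (so a half turn about z gives the same grasp; the last joint's range is limited). The gripper opens to 85 mm and grips with 20 to 120 N. Pads are 22 mm wide; open, the fingers measure 114 mm over their backs; the gripper's body (76 mm by 85 mm) begins 54 mm behind the grasp point. The pads swing forward as they close: fully open they stand 13 mm farther back than shut.
Start: joints at [1.063, 0.494, 1.345, -0, 1.302, -0.096], TCP at [0.25, 0.573, 0.231] pointing down, gripper open.
Joint ranges: [-2.91, 2.91], [-0.82, 2.16], [0.22, 2.67], [-1.22, 4.37], [0.12, 2.79], [-3.08, 3.08]. Speed limits (rad/s): [1.89, 1.89, 2.57, 3.01, 3.01, 3.01].

INTERFACE

Orientations are given as a unit quaternion [w, x, y, z].
In Python, from station import bot gives the robot as it stands.
- The arm moves only by the tool arm_command, never from a script. Its argument "commands" is a list of rows, each a list of 5 numbers: the shift along the tool's x, y, z each as a share of 0.25 m, from -1 to 1, then the turn about the tool's z as a share of 90 degrees, from -1 to 1, then the closure, from -1 (fully open) to 1 (shut). A call has 1 to 12 rows; each row shifts and turns the commanded pose from where the row before left it, along the tool's axes as they then stand; what a row does not reach is not made up. A row lasts 1/8 s, in which the tool goes at most 62.5 mm and 10.7 degrees, less where a joint would pass 70% of its speed; a pose out of reach is approached as far as the arm can. A call with a number of a shift or a turn outside -1 to 1 is refused whole. A call with a gripper value outside its range is refused whole. The fingers move at their own pace and stop on an object; the grip force is fixed at half the most. Time passes only in rows, so rows that do not move let the fingers close. It gives the time, the measured TCP pose, the force, the opening and the grip force at its end, in the units of the state.
- bot.observe(): the state, without advancing time (a new reading comes with each control period).
- bot.snapshot(name): name is "side" or "top"; returns the picture (384x512x3 uint8, red, green, blue); there is no depth.
- bot.camera_params(name): a dict with "fx", "fy", "cx", "cy" (pixels), "rvec" (rotation vector, rad) and "tvec" (3), from world to camera coordinates, as OpenCV has them. Camera axes: x right, y down, z forward; pixel columns grow to the right and rows downward; lengths in m; the calibration is good to about 2 mm. A picture is of the moment at which its call begins. camera_params takes no time and is no camera call.
- bot.close_job(): hands the job in; it is judged then, once.
The state is a dict: "t": time; "joint_pos": joint angles; "dq": joint speeds; "joint_efforts": joint torques, N m; "tcp_pos": TCP position; "ee_rot": TCP orientation; "force": force on the tool from outside, world axes, zero at the start; "wrist_torque": the same for the moment, N m; "grip_width": opening from 0.0 (shut) to 1.0 (fully open); "finger_force": force on a finger pad.
Only numpy, scipy, OpenCV 4.12 (cv2) and the standard library are available. Lean on these libraries where they do the work, as an engineer would, in place of code of your own. Each camera call takes 0.05 s, during which the arm holds its last target. There are 200 camera calls.

## Working session

There is one attempt and no reset: what is moved stays moved. The work goes in short steps, Python scripts to look and compute and a tool call to move; the robot and the scene stay as the last step left them, time stands still between calls to the robot, and variables do not carry over. Pictures are saved under pics/ and viewed, at most 10 in all, crops included, and the job is handed in when it is done.

Besides the shell and the picture viewer there is one more tool, called by a JSON object that holds its "fn" and its "kwargs", one argument or row to a line. arm_command: Moves the arm, as the interface text tells. Its arguments: {"type":"object","properties":{"commands":{"type":"array","items":{"type":"array","items":{"type":"number","minimum":-1,"maximum":1}}}},"required":["commands"]}

```bash
mkdir -p pics
python3 - <<'E'
from station import bot
import cv2
s=bot.observe(); print({k:s[k] for k in('t','tcp_pos','ee_rot','force','grip_width')})
for n in('side','top'):
    im=bot.snapshot(n); cv2.imwrite(f'pics/{n}0.png',im[:,:,::-1]); print(n,bot.camera_params(n))
E
```

```text
{'t': 0.0, 'tcp_pos': array([0.24998457, 0.57244409, 0.23070621]), 'ee_rot': array([-1.63726885e-04,  2.04435251e-01,  9.78879907e-01, -5.73869695e-04]), 'force': array([ 0.14542711, -0.04211594,  0.28943265]), 'grip_width': 1.000672020149602}
side {'fx': 427.6163639084991, 'fy': 427.6163639084991, 'cx': 254.37845499387802, 'cy': 185.28212508245184, 'rvec': array([ 0.51589055, -2.37084298,  1.60383859]), 'tvec': array([0.52900784, 0.12305085, 1.06061342])}
top {'fx': 444.8460803603296, 'fy': 444.8460803603296, 'cx': 259.99814212975593, 'cy': 193.89117214588472, 'rvec': array([ 2.14113932, -2.08985511,  0.2190598 ]), 'tvec': array([0.13877547, 0.50581317, 0.87649574])}
```

View pics/side0.png

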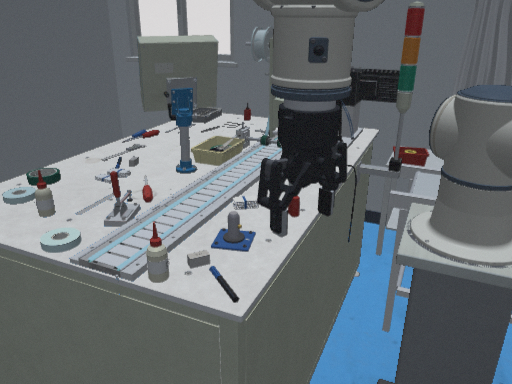

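View pics/top0.png

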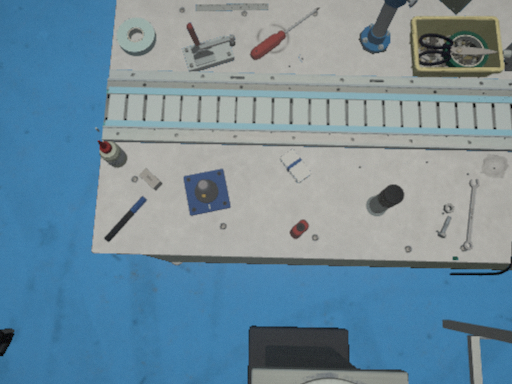

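The side view shows the foot at about (234,232), and the post is hidden behind the gripper. In the top view the foot is at about (207,192), the post's black cap at (391,195), the cards at (295,167), the bottle at (300,229) and the block at (150,178).

```bash
cat > h.py <<'E'
import numpy as np,cv2
from station import bot
def cam(n):
    p=bot.camera_params(n);K=np.array([[p['fx'],0,p['cx']],[0,p['fy'],p['cy']],[0,0,1]]);return K,cv2.Rodrigues(p['rvec'])[0],np.array(p['tvec']),p['rvec']
def ray(n,uv,z):
    K,R,t,_=cam(n);c=-R.T@t;d=R.T@np.linalg.solve(K,[uv[0],uv[1],1.]);return c+d*(z-c[2])/d[2]
def proj(n,P):
    K,R,t,r=cam(n);return cv2.projectPoints(np.array(P,float).reshape(-1,3),r,t,K,None)[0].reshape(-1,2)
E
python3 - <<'E'
from h import *
im=cv2.imread('pics/top0.png')
b=im.astype(int)
def comp(m,seed,name,z):
    n,l,st,c=cv2.connectedComponentsWithStats(m.astype(np.uint8))
    for i in range(1,n):
        if st[i,4]>20 and np.hypot(*(c[i]-seed))<30: print(name,c[i],st[i],ray('top',c[i],z).round(4))
hsv=cv2.cvtColor(im,cv2.COLOR_BGR2HSV)
mb=(hsv[...,0]>105)&(hsv[...,0]<125)&(hsv[...,1]>120)&(hsv[...,2]<170)
sub=np.zeros_like(mb);sub[160:225,175:240]=mb[160:225,175:240]
comp(sub,(207,192),'foot',.008)
cnt=max(cv2.findContours(sub.astype(np.uint8),0,2)[0],key=cv2.contourArea)
box=cv2.boxPoints(cv2.minAreaRect(cnt));w=np.array([ray('top',q,.008) for q in box]);print(box,w.round(4),w.mean(0),np.linalg.norm(w[0]-w[1]),np.linalg.norm(w[1]-w[2]))
md=np.zeros_like(mb);md[175:225,360:415]=(hsv[175:225,360:415,2]<50)
comp(md,(391,195),'cap',.13)
for n,uv,z in(('cards',(295,167),.02),('glue',(300,229),.05),('block',(150,178),.02)):print(n,ray('top',uv,z))
print('cam',[(-cam(n)[1].T@cam(n)[2]).round(3) for n in('top','side')])
c1=cv2.resize(im[155:230,165:250],None,fx=5,fy=5,interpolation=2);c2=cv2.resize(im[170:230,355:420],None,fx=5,fy=5,interpolation=2)
s=cv2.imread('pics/side0.png')[195:260,200:270];s=cv2.resize(s,None,fx=5,fy=5,interpolation=2)
o=np.zeros((375+0,425+350,3),np.uint8);o[:,:425]=c1;o[:325,425:]=s
cv2.imwrite('pics/c1.png',o);cv2.imwrite('pics/c2.png',c2)
E
```

```text
[[190.00002 201.00003]
 [191.50002 199.50003]
 [194.50002 202.50003]
 [193.00002 204.00003]] [[0.4917 0.3028 0.008 ]
 [0.4951 0.2998 0.008 ]
 [0.4886 0.2929 0.008 ]
 [0.4852 0.296  0.008 ]] [0.49011856 0.29786793 0.008     ] 0.004586659466464335 0.009446848168269644
cap [399.05769231 193.36538462] [395 186   8  15  52] [ 0.4937 -0.1142  0.13  ]
cap [386.80769231 200.36538462] [380 191  18  16  52] [ 0.4795 -0.0904  0.13  ]
cards [0.57062584 0.075931   0.02      ]
glue [0.4309166  0.06703379 0.05      ]
block [0.53802459 0.39046115 0.02      ]
cam [array([0.315, 0.151, 0.96 ]), array([0.097, 1.074, 0.507])]
```

View pics/c1.png

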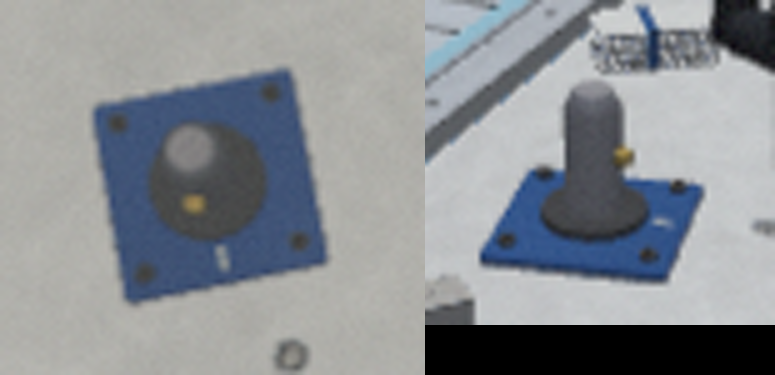

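View pics/c2.png

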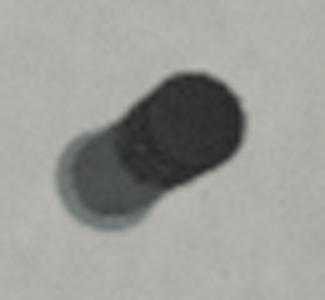

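The crops show the foot's corners clearly, the white mark on the near side, and the brass button in both views: top crop (194,204), side crop (624,157). The cap is a circle centred at about (195,123) in its crop.

```bash
cat > loc.py <<'E'
from h import *
f=lambda x,y,ox,oy:np.array([(x+.5)/5-.5+ox,(y+.5)/5-.5+oy])
cs=[ray('top',f(*q,165,155),.008) for q in((95,107),(290,68),(328,262),(130,302))]
m=np.mean(cs,0)
print('foot',m.round(4),[np.linalg.norm(cs[i]-cs[i-1]).round(4) for i in range(4)])
mx=((cs[0]+cs[1])-(cs[2]+cs[3]));yaw=np.arctan2(mx[1],mx[0]);print('foot yaw',yaw)
print('stub tip',ray('top',f(189,147,165,155),.076),'mark',ray('top',f(223,258,165,155),.008))
print('proj side of foot center',proj('side',[m[0],m[1],.076]),'see',f(170,85,200,195))
b=ray('top',f(194,204,165,155),.046);print('button',b,'bearing rel -x', np.arctan2(*(b-m)[[1,0]])-yaw-np.pi)
for bear in np.arange(-.9,.95,.3):
    a=yaw+np.pi+bear;P=[m[0]+.019*np.cos(a),m[1]+.019*np.sin(a),.044];print(round(bear,1),proj('top',P).round(1),proj('side',P).round(1))
print('seen',f(194,204,165,155),f(199,157,200,195))
print('cap',ray('top',f(195,123,355,170),.13),'bottom',ray('top',f(107,180,355,170),.005))
E
python3 loc.py
```

```text
foot [0.514  0.2674 0.008 ] [np.float64(0.0886), np.float64(0.0873), np.float64(0.0888), np.float64(0.0871)]
foot yaw 0.22846665532591717
stub tip [0.51484342 0.26876016 0.076     ] mark [0.48120606 0.26057505 0.008     ]
proj side of foot center [[233.40095644 211.65056414]] see [233.6 211.6]
button [0.4972132  0.26942932 0.046     ] bearing rel -x -0.34632481895897893
-0.9 [[198.9 194.6]] [[237.  227.2]]
-0.6 [[201.1 196. ]] [[239.  226.5]]
-0.3 [[203.8 196.6]] [[240.5 225.7]]
-0.0 [[206.5 196.5]] [[241.4 224.6]]
0.3 [[209.  195.6]] [[241.6 223.5]]
0.6 [[211.2 194. ]] [[241.  222.5]]
0.9 [[212.8 191.8]] [[239.9 221.5]]
seen [203.4 195.4] [239.4 226. ]
cap [ 0.49177156 -0.10375985  0.13      ] bottom [ 0.49202713 -0.10279224  0.005     ]
```

{"fn": "arm_command", "kwargs": {
  "commands": [
    [-0.164,-0.174,0,0,-1],
    [-0.164,-0.174,0,0,-1],
    [-0.164,-0.174,0,0,-1],
    [-0.164,-0.174,0,0,-1],
    [-0.164,-0.174,0,0,-1],
    [-0.164,-0.174,0,0,-1],
    [-0.164,-0.174,0,0,-1],
    [-0.164,-0.174,0,0,-1],
    [-0.164,-0.174,0,0,-1],
    [-0.164,-0.174,0,0,-1],
    [-0.164,-0.174,0,0,-1],
    [-0.164,-0.174,0,0,-1]
  ]
}}

```text
t: 1.6
tcp_pos: [0.4923, -0.1046, 0.2312]
ee_rot: [-0.0, 0.205, 0.979, 0.0]
force: [1.0, 0.9, 0.0]
grip_width: 1.003
finger_force: 0.0
```

```bash
cat >> h.py <<'E'
from scipy.spatial.transform import Rotation as Rn
def st():
    s=bot.observe();q=s['ee_rot'];R=Rn.from_quat([q[1],q[2],q[3],q[0]]).as_matrix()
    print('t',s['t'].__round__(2),'tcp',s['tcp_pos'].round(4),'xaxis yaw',np.arctan2(R[1,0],R[0,0]).round(3),'zax',R[:,2].round(3),'F',s['force'].round(1),'M',s['wrist_torque'].round(2),'w',round(float(s['grip_width']),3),'ff',s['finger_force'],'j6',s['joint_pos'][5].round(3));return s,R
def go(P):
    s,R=st();print('to',P,'tool shift/0.25:',(R.T@(np.array(P)-s['tcp_pos'])/.25).round(4))
E
python3 - <<'E'
from h import *
go([.492,-.1033,.08])
im=bot.snapshot('side')[:,:,::-1]
u=proj('side',[.492,-.103,.065])[0].astype(int);print(u)
c=im[max(u[1]-50,0):u[1]+50,u[0]-60:u[0]+60];cv2.imwrite('pics/s1.png',cv2.resize(c,None,fx=6,fy=6,interpolation=2))
E
```

```text
t 1.6 tcp [ 0.4923 -0.1046  0.2312] xaxis yaw 2.729 zax [-0.  0. -1.] F [1.  0.9 0. ] M [ 0.01 -0.03  0.07] w 1.003 ff 0.0 j6 -1.487
to [0.492, -0.1033, 0.08] tool shift/0.25: [0.003  0.0041 0.6047]
[294 169]
```

View pics/s1.png

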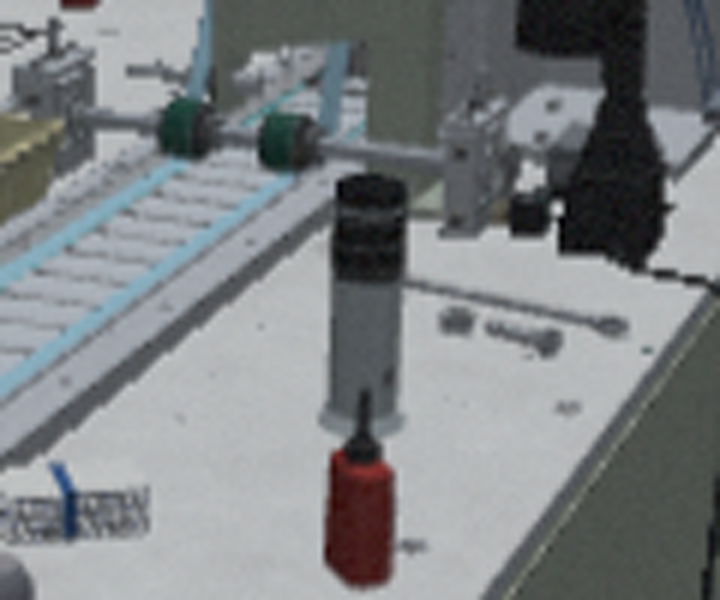

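The hole is the dark spot near the tube's right edge at crop (388,378). That puts it at a world azimuth of about 2.6–2.7 rad, while the button is at about 2.95. I'll go down and grip.

{"fn": "arm_command", "kwargs": {
  "commands": [
    [0.003,0.004,0.15,0,-1],
    [0,0,0.15,0,-1],
    [0,0,0.15,0,-1],
    [0,0,0.1,0,-1],
    [0,0,0.06,0,-1],
    [0,0,0,0,-1],
    [0,0,0,0,-1]
  ]
}}

```text
t: 2.52
tcp_pos: [0.4923, -0.1015, 0.0796]
ee_rot: [0.001, 0.204, 0.979, -0.0]
force: [0.0, 0.1, 0.2]
grip_width: 1.001
finger_force: 0.0
```

{"fn": "arm_command", "kwargs": {
  "commands": [
    [0,0,0,0,1],
    [0,0,0,0,1],
    [0,0,0,0,1],
    [0,0,0,0,1],
    [0,0,0,0,1],
    [0,0,0,0,1],
    [0,0,0,0,1],
    [0,0,0,0,1]
  ]
}}

```text
t: 3.52
tcp_pos: [0.4921, -0.1015, 0.0792]
ee_rot: [0.0, 0.204, 0.979, -0.0]
force: [-1.4, -1.8, 6.7]
grip_width: 0.418
finger_force: 58.4
```

```bash
python3 -c "
from h import *
go([.5143,.268,.22])"
```

```text
t 3.52 tcp [ 0.4921 -0.1015  0.0792] xaxis yaw 2.73 zax [ 0.001 -0.    -1.   ] F [-1.4 -1.8  6.7] M [-0.24  0.27  0.  ] w 0.418 ff 58.41501063667238 j6 -1.481
to [0.5143, 0.268, 0.22] tool shift/0.25: [ 0.5096  1.3901 -0.5638]
```

{"fn": "arm_command", "kwargs": {
  "commands": [
    [0,0,-0.06,0,1],
    [0,0,-0.13,0,1],
    [0,0,-0.15,0,1],
    [0,0,-0.15,0,1],
    [0,0,-0.1,0,1],
    [0,0,0,0,1]
  ]
}}

```text
t: 4.28
tcp_pos: [0.4925, -0.1015, 0.2285]
ee_rot: [0.002, 0.204, 0.979, -0.0]
force: [-0.7, -0.1, -3.6]
grip_width: 0.422
finger_force: 59.9
```

{"fn": "arm_command", "kwargs": {
  "commands": [
    [0.03,0.08,0,0,1],
    [0.051,0.139,0,0,1],
    [0.051,0.139,0,0,1],
    [0.051,0.139,0,0,1],
    [0.051,0.139,0,0,1],
    [0.051,0.139,0,0,1],
    [0.051,0.139,0,0,1],
    [0.051,0.139,0,0,1],
    [0.051,0.139,0,0,1],
    [0.051,0.139,0,0,1],
    [0.02,0.06,0,0,1],
    [0,0,0,0,1]
  ]
}}

```text
t: 5.78
tcp_pos: [0.5139, 0.2686, 0.2255]
ee_rot: [-0.001, 0.204, 0.979, -0.0]
force: [-0.0, -0.2, -2.3]
grip_width: 0.424
finger_force: 60.0
```

Run:
```python
from h import *
go([.5143,.268,.229])
ims=[]
for n in('side','top'):
    im=bot.snapshot(n)[:,:,::-1];cv2.imwrite(f'pics/{n}2.png',im)
    u=proj(n,[.5143,.268,.12])[0].astype(int);print(u);ims.append(cv2.resize(im[u[1]-60:u[1]+60,u[0]-40:u[0]+40],None,fx=5,fy=5,interpolation=2))
cv2.imwrite('pics/s2.png',np.hstack(ims))
```

```text
t 5.78 tcp [0.5139 0.2686 0.2255] xaxis yaw 2.731 zax [-0.001 -0.001 -1.   ] F [-0.  -0.2 -2.3] M [-0.05 -0.01 -0.06] w 0.424 ff 59.9730580765754 j6 -0.781
to [0.5143, 0.268, 0.229] tool shift/0.25: [-0.0024 -0.0018 -0.0141]
[232 194]
[200 179]
```

View pics/s2.png

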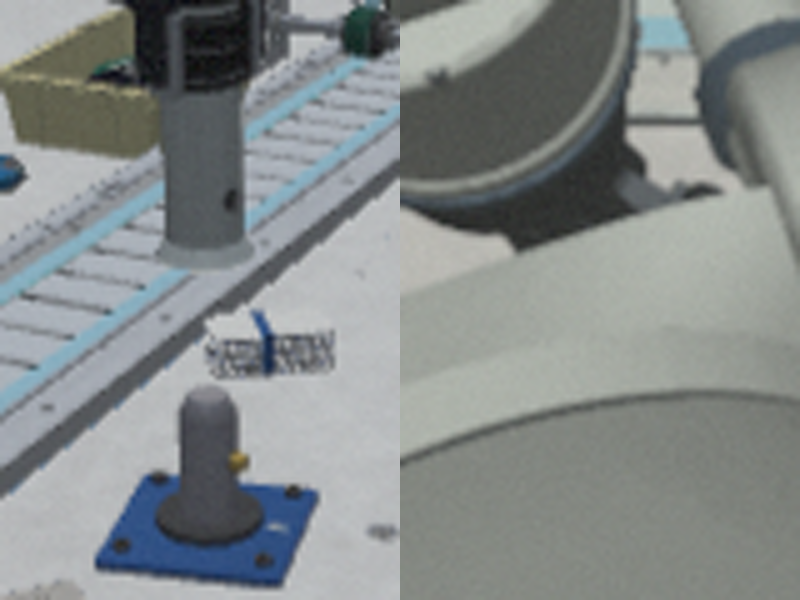

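The side crop shows the post above the stub, with the hole at (231,199) at about 2.78 rad and the button at (239,462) at about 2.97 rad. The arm blocks the top view. Next I'll measure the lateral offset of the post axis against the stub axis from edges in the side view.

Run:
```python
from h import *
im=cv2.imread('pics/side2.png')
g=cv2.GaussianBlur(cv2.cvtColor(im,cv2.COLOR_BGR2GRAY),(3,3),0).astype(float)
x0,y0=.5139,.2686
def edges(z,rad,xy):
    p=proj('side',[xy[0],xy[1],z])[0];K,R,t,_=cam('side');d=(R@np.array([*xy,z])+t)[2];r=rad*427.6/d
    row=int(round(p[1]));gr=np.abs(np.gradient(g[row]));o=[]
    for e in(p[0]-r,p[0]+r):
        a=int(round(e))-5;w=gr[a:a+11]**2;o.append((np.arange(a,a+11)*w).sum()/w.sum())
    return round((sum(o)/2-p[0])/427.6*d*1000,2),round((o[1]-o[0])/427.6*d*1000,1)
for z in(.165,.17,.18,.19,.195,.2,.205):print('tube',z,edges(z,.0185,(x0,y0)))
for z in(.025,.03,.055,.06):print('stub',z,edges(z,.014,(.5143,.268)))
```

```text
tube 0.165 (np.float64(-0.73), np.float64(36.4))
tube 0.17 (np.float64(-1.52), np.float64(35.1))
tube 0.18 (np.float64(-0.7), np.float64(35.8))
tube 0.19 (np.float64(-1.1), np.float64(36.6))
tube 0.195 (np.float64(-1.91), np.float64(39.1))
tube 0.2 (np.float64(-0.92), np.float64(36.5))
tube 0.205 (np.float64(-2.15), np.float64(39.8))
stub 0.025 (np.float64(-1.4), np.float64(34.1))
stub 0.03 (np.float64(-1.69), np.float64(31.9))
stub 0.055 (np.float64(-0.21), np.float64(28.4))
stub 0.06 (np.float64(-0.2), np.float64(28.4))
```

{"fn": "arm_command", "kwargs": {
  "commands": [
    [0,0,0,0.1,1],
    [0,0,0,0.1,1],
    [0,0,0,0.1,1],
    [0,0,0.06,0,1],
    [0,0,0.1,0,1],
    [0,0,0.04,0,1],
    [0,0,0,0,1]
  ]
}}

```text
t: 6.75
tcp_pos: [0.514, 0.2678, 0.1755]
ee_rot: [-0.001, 0.427, 0.904, -0.001]
force: [-0.5, 0.5, -1.8]
grip_width: 0.421
finger_force: 59.9
```

```bash
python3 -c "
from h import *
go([.5136,.2688,.16])"
```

```text
t 6.75 tcp [0.514  0.2678 0.1755] xaxis yaw 2.26 zax [-0.002 -0.001 -1.   ] F [-0.5  0.5 -1.8] M [0.02 0.05 0.01] w 0.421 ff 59.949649600312114 j6 -0.312
to [0.5136, 0.2688, 0.16] tool shift/0.25: [0.0039 0.0015 0.0619]
```

{"fn": "arm_command", "kwargs": {
  "commands": [
    [0.004,0.0015,0.03,0,1],
    [0,0,0.02,0,1],
    [0,0,0.015,0,1],
    [0,0,0.01,0,1],
    [0,0,0.01,0,1],
    [0,0,0.01,0,1],
    [0,0,0,0,1]
  ]
}}

```text
t: 7.62
tcp_pos: [0.5139, 0.2693, 0.1524]
ee_rot: [-0.0, 0.427, 0.904, -0.0]
force: [0.1, -1.2, -2.9]
grip_width: 0.42
finger_force: 60.0
```

{"fn": "arm_command", "kwargs": {
  "commands": [
    [0,0,0.01,0,1],
    [0,0,0.01,0,1],
    [0,0,0,0,1]
  ]
}}

```text
t: 8.0
tcp_pos: [0.5139, 0.2692, 0.1473]
ee_rot: [-0.0, 0.427, 0.904, -0.0]
force: [-0.5, -0.4, -2.8]
grip_width: 0.422
finger_force: 60.0
```

```bash
python3 -c "
from h import *
st()"
```

```text
t 8.0 tcp [0.5139 0.2692 0.1473] xaxis yaw 2.259 zax [-0. -0. -1.] F [-0.5 -0.4 -2.8] M [-0.01 -0.05 -0.01] w 0.422 ff 59.98114423826337 j6 -0.308
```

Free so far. I'll continue gently.

{"fn": "arm_command", "kwargs": {
  "commands": [
    [0,0,0.01,0,1],
    [0,0,0.01,0,1],
    [0,0,0,0,1]
  ]
}}

```text
t: 8.38
tcp_pos: [0.5139, 0.2693, 0.1423]
ee_rot: [-0.0, 0.427, 0.904, -0.0]
force: [0.3, 0.6, -3.1]
grip_width: 0.42
finger_force: 60.0
```

{"fn": "arm_command", "kwargs": {
  "commands": [
    [0,0,0.01,0,1],
    [0,0,0.01,0,1],
    [0,0,0,0,1]
  ]
}}

```text
t: 8.75
tcp_pos: [0.5139, 0.2692, 0.1373]
ee_rot: [-0.0, 0.427, 0.904, -0.0]
force: [1.1, 0.4, -2.2]
grip_width: 0.423
finger_force: 60.0
```

```bash
python3 -c "
from h import *
st()"
```

```text
t 8.75 tcp [0.5139 0.2692 0.1373] xaxis yaw 2.259 zax [-0. -0. -1.] F [ 1.1  0.4 -2.2] M [-0.04  0.01  0.02] w 0.423 ff 59.980818377807736 j6 -0.308
```

{"fn": "arm_command", "kwargs": {
  "commands": [
    [0,0,0.008,0,1],
    [0,0,0.008,0,1],
    [0,0,0,0,1]
  ]
}}

```text
t: 9.12
tcp_pos: [0.514, 0.2693, 0.1334]
ee_rot: [-0.0, 0.427, 0.904, -0.0]
force: [-0.3, 0.2, -3.1]
grip_width: 0.423
finger_force: 60.0
```

{"fn": "arm_command", "kwargs": {
  "commands": [
    [0,0,0.006,0,1],
    [0,0,0.006,0,1],
    [0,0,0,0,1]
  ]
}}

```text
t: 9.5
tcp_pos: [0.514, 0.2693, 0.1304]
ee_rot: [-0.0, 0.427, 0.904, -0.0]
force: [-0.2, -0.7, -2.1]
grip_width: 0.424
finger_force: 60.0
```

```bash
python3 -c "
from h import *
st()"
```

```text
t 9.5 tcp [0.514  0.2693 0.1304] xaxis yaw 2.259 zax [-0. -0. -1.] F [-0.2 -0.7 -2.1] M [ 0.02 -0.02 -0.02] w 0.424 ff 59.994348138570786 j6 -0.308
```

{"fn": "arm_command", "kwargs": {
  "commands": [
    [0,0,0.006,0,1],
    [0,0,0.006,0,1],
    [0,0,0,0,1]
  ]
}}

```text
t: 9.88
tcp_pos: [0.514, 0.2693, 0.1274]
ee_rot: [-0.0, 0.427, 0.904, -0.0]
force: [0.4, -0.3, -2.4]
grip_width: 0.417
finger_force: 60.0
```

{"fn": "arm_command", "kwargs": {
  "commands": [
    [0,0,0.006,0,1],
    [0,0,0,0,1]
  ]
}}

```text
t: 10.12
tcp_pos: [0.514, 0.2693, 0.1259]
ee_rot: [-0.0, 0.427, 0.904, -0.0]
force: [-0.1, 0.6, -1.6]
grip_width: 0.417
finger_force: 60.0
```

{"fn": "arm_command", "kwargs": {
  "commands": [
    [0,0,0.006,0,1],
    [0,0,0,0,1]
  ]
}}

```text
t: 10.38
tcp_pos: [0.5138, 0.2693, 0.1244]
ee_rot: [-0.0, 0.427, 0.904, -0.0]
force: [-0.6, 0.7, -0.9]
grip_width: 0.422
finger_force: 60.4
```

{"fn": "arm_command", "kwargs": {
  "commands": [
    [0,0,0.006,0,1],
    [0,0,0,0,1]
  ]
}}

```text
t: 10.62
tcp_pos: [0.5139, 0.2693, 0.1229]
ee_rot: [-0.0, 0.427, 0.904, -0.0]
force: [-1.8, 0.9, -1.4]
grip_width: 0.424
finger_force: 60.6
```

{"fn": "arm_command", "kwargs": {
  "commands": [
    [0,0,0.006,0,1],
    [0,0,0,0,1]
  ]
}}

```text
t: 10.88
tcp_pos: [0.5139, 0.2693, 0.1214]
ee_rot: [-0.0, 0.427, 0.904, -0.0]
force: [-1.9, 0.2, -1.8]
grip_width: 0.421
finger_force: 60.7
```

{"fn": "arm_command", "kwargs": {
  "commands": [
    [0,0,0.006,0,1],
    [0,0,0,0,1]
  ]
}}

```text
t: 11.12
tcp_pos: [0.5139, 0.2693, 0.1198]
ee_rot: [-0.0, 0.427, 0.904, -0.0]
force: [-2.1, 0.8, -0.5]
grip_width: 0.421
finger_force: 60.7
```

{"fn": "arm_command", "kwargs": {
  "commands": [
    [0,0,0.008,0,1],
    [0,0,0.008,0,1],
    [0,0,0,0,1]
  ]
}}

```text
t: 11.5
tcp_pos: [0.5136, 0.2692, 0.1155]
ee_rot: [-0.0, 0.427, 0.904, -0.0]
force: [-2.8, 1.6, -2.9]
grip_width: 0.42
finger_force: 60.3
```

{"fn": "arm_command", "kwargs": {
  "commands": [
    [0,0,0.008,0,1],
    [0,0,0.008,0,1],
    [0,0,0,0,1]
  ]
}}

```text
t: 11.88
tcp_pos: [0.5138, 0.2692, 0.1117]
ee_rot: [-0.0, 0.427, 0.904, -0.0]
force: [-3.9, 0.8, -4.0]
grip_width: 0.422
finger_force: 60.5
```

{"fn": "arm_command", "kwargs": {
  "commands": [
    [0,0,0.008,0,1],
    [0,0,0.008,0,1],
    [0,0,0,0,1]
  ]
}}

```text
t: 12.25
tcp_pos: [0.5139, 0.2693, 0.1078]
ee_rot: [-0.0, 0.427, 0.904, -0.0]
force: [-4.0, 0.9, -2.6]
grip_width: 0.418
finger_force: 60.6
```

{"fn": "arm_command", "kwargs": {
  "commands": [
    [0,0,0.008,0,1],
    [0,0,0.008,0,1],
    [0,0,0,0,1]
  ]
}}

```text
t: 12.62
tcp_pos: [0.5139, 0.2693, 0.1038]
ee_rot: [-0.0, 0.427, 0.904, -0.0]
force: [-4.2, 1.9, -2.9]
grip_width: 0.421
finger_force: 60.5
```

```bash
python3 -c "
from h import *
st()"
```

```text
t 12.62 tcp [0.5139 0.2693 0.1038] xaxis yaw 2.259 zax [-0. -0. -1.] F [-4.2  1.9 -2.9] M [ 0.2   0.9  -0.05] w 0.421 ff 60.523654567077756 j6 -0.308
```

{"fn": "arm_command", "kwargs": {
  "commands": [
    [0,0,0.008,0,1],
    [0,0,0.008,0,1],
    [0,0,0,0,1]
  ]
}}

```text
t: 13.0
tcp_pos: [0.5139, 0.2693, 0.0998]
ee_rot: [-0.0, 0.427, 0.904, -0.0]
force: [-3.6, 1.1, -3.2]
grip_width: 0.421
finger_force: 60.5
```

{"fn": "arm_command", "kwargs": {
  "commands": [
    [0,0,0.008,0,1],
    [0,0,0.006,0,1],
    [0,0,0,0,1]
  ]
}}

```text
t: 13.38
tcp_pos: [0.5139, 0.2693, 0.0963]
ee_rot: [-0.0, 0.427, 0.904, -0.0]
force: [-2.8, -0.3, -2.9]
grip_width: 0.42
finger_force: 60.5
```

{"fn": "arm_command", "kwargs": {
  "commands": [
    [0,0,0.004,0,1],
    [0,0,0,0,1]
  ]
}}

```text
t: 13.62
tcp_pos: [0.514, 0.2693, 0.0955]
ee_rot: [-0.0, 0.427, 0.904, -0.0]
force: [-4.6, 0.7, -2.6]
grip_width: 0.42
finger_force: 60.7
```

{"fn": "arm_command", "kwargs": {
  "commands": [
    [0,0,0.003,0,1],
    [0,0,0,0,1]
  ]
}}

```text
t: 13.88
tcp_pos: [0.5141, 0.2693, 0.0947]
ee_rot: [0.0, 0.427, 0.904, -0.0]
force: [-3.6, 1.9, -0.6]
grip_width: 0.419
finger_force: 60.8
```

{"fn": "arm_command", "kwargs": {
  "commands": [
    [0,0,0.002,0,1],
    [0,0,0,0,1]
  ]
}}

```text
t: 14.12
tcp_pos: [0.514, 0.2693, 0.0943]
ee_rot: [-0.0, 0.427, 0.904, -0.0]
force: [-4.1, 1.5, -1.5]
grip_width: 0.422
finger_force: 60.8
```

{"fn": "arm_command", "kwargs": {
  "commands": [
    [0,0,0.002,0,1],
    [0,0,0,0,1]
  ]
}}

```text
t: 14.38
tcp_pos: [0.514, 0.2693, 0.0937]
ee_rot: [-0.0, 0.427, 0.904, -0.0]
force: [-4.2, 0.9, -1.0]
grip_width: 0.419
finger_force: 60.8
```

{"fn": "arm_command", "kwargs": {
  "commands": [
    [0,0,0.002,0,1],
    [0,0,0,0,1]
  ]
}}

```text
t: 14.62
tcp_pos: [0.514, 0.2693, 0.0934]
ee_rot: [0.0, 0.427, 0.904, 0.0]
force: [-4.7, 1.2, 1.9]
grip_width: 0.421
finger_force: 61.0
```

{"fn": "arm_command", "kwargs": {
  "commands": [
    [0,0,0.001,0,1],
    [0,0,0,0,1]
  ]
}}

```text
t: 14.88
tcp_pos: [0.5141, 0.2693, 0.0933]
ee_rot: [0.0, 0.427, 0.904, 0.0]
force: [-6.0, -0.2, 5.3]
grip_width: 0.425
finger_force: 61.3
```

{"fn": "arm_command", "kwargs": {
  "commands": [
    [0,0,0.001,0,1],
    [0,0,0,0,1]
  ]
}}

```text
t: 15.12
tcp_pos: [0.5141, 0.2693, 0.0932]
ee_rot: [0.0, 0.427, 0.904, 0.0]
force: [-5.4, -0.6, 8.9]
grip_width: 0.422
finger_force: 61.8
```

Home at tcp z 0.093, as expected, with light contact. I'll ease off slightly and twist counter-clockwise (negative) by feel.

{"fn": "arm_command", "kwargs": {
  "commands": [
    [0,0,-0.001,-0.03,1],
    [0,0,0,-0.04,1],
    [0,0,0,-0.04,1],
    [0,0,0,-0.04,1],
    [0,0,0,-0.04,1],
    [0,0,0,0,1]
  ]
}}

```text
t: 15.88
tcp_pos: [0.5144, 0.2694, 0.0933]
ee_rot: [0.0, 0.288, 0.958, 0.0]
force: [-2.9, 0.3, 3.3]
grip_width: 0.422
finger_force: 60.3
```

```bash
python3 -c "
from h import *
st()"
```

```text
t 15.88 tcp [0.5144 0.2694 0.0933] xaxis yaw 2.557 zax [ 0.001  0.    -1.   ] F [-2.9  0.3  3.3] M [0.11 0.57 0.04] w 0.422 ff 60.32703408971429 j6 -0.606
```

{"fn": "arm_command", "kwargs": {
  "commands": [
    [0,0,0,-0.03,1],
    [0,0,0,-0.03,1],
    [0,0,0,0,1]
  ]
}}

```text
t: 16.25
tcp_pos: [0.5143, 0.2694, 0.0932]
ee_rot: [0.0, 0.243, 0.97, 0.0]
force: [-3.2, 0.7, 5.6]
grip_width: 0.419
finger_force: 60.3
```

```bash
python3 -c "
from h import *
st()"
```

```text
t 16.25 tcp [0.5143 0.2694 0.0932] xaxis yaw 2.65 zax [ 0.001  0.    -1.   ] F [-3.2  0.7  5.6] M [ 0.36  0.7  -0.06] w 0.419 ff 60.26793446391821 j6 -0.699
```

{"fn": "arm_command", "kwargs": {
  "commands": [
    [0,0,0,-0.03,1],
    [0,0,0,-0.03,1],
    [0,0,0,0,1]
  ]
}}

```text
t: 16.62
tcp_pos: [0.5141, 0.2694, 0.0932]
ee_rot: [0.0, 0.198, 0.98, 0.0]
force: [-5.2, 1.3, 5.0]
grip_width: 0.425
finger_force: 60.3
```

```bash
python3 -c "
from h import *
st()"
```

```text
t 16.62 tcp [0.5141 0.2694 0.0932] xaxis yaw 2.744 zax [ 0.  0. -1.] F [-5.2  1.3  5. ] M [ 0.36  0.75 -0.05] w 0.425 ff 60.28374111279845 j6 -0.793
```

{"fn": "arm_command", "kwargs": {
  "commands": [
    [0,0,0,-0.025,1],
    [0,0,0,-0.025,1],
    [0,0,0,0,1]
  ]
}}

```text
t: 17.0
tcp_pos: [0.5141, 0.2693, 0.0932]
ee_rot: [0.0, 0.159, 0.987, 0.0]
force: [-4.8, 0.3, 6.7]
grip_width: 0.419
finger_force: 60.4
```

```bash
python3 -c "
from h import *
st()"
```

```text
t 17.0 tcp [0.5141 0.2693 0.0932] xaxis yaw 2.822 zax [ 0. -0. -1.] F [-4.8  0.3  6.7] M [ 0.1   0.84 -0.09] w 0.419 ff 60.426323683932424 j6 -0.872
```

{"fn": "arm_command", "kwargs": {
  "commands": [
    [0,0,0,-0.025,1],
    [0,0,0,-0.025,1],
    [0,0,0,0,1]
  ]
}}

```text
t: 17.38
tcp_pos: [0.5141, 0.2694, 0.0932]
ee_rot: [0.0, 0.12, 0.993, 0.0]
force: [-4.0, 1.0, 6.0]
grip_width: 0.415
finger_force: 60.2
```

```bash
python3 -c "
from h import *
st()"
```

```text
t 17.38 tcp [0.5141 0.2694 0.0932] xaxis yaw 2.901 zax [ 0.  0. -1.] F [-4.  1.  6.] M [ 0.31  0.87 -0.02] w 0.415 ff 60.24547669105232 j6 -0.95
```

{"fn": "arm_command", "kwargs": {
  "commands": [
    [0,0,0,-0.02,1],
    [0,0,0,-0.02,1],
    [0,0,0,0,1]
  ]
}}

```text
t: 17.75
tcp_pos: [0.514, 0.2695, 0.0932]
ee_rot: [0.0, 0.089, 0.996, 0.0]
force: [-5.3, 2.6, 5.6]
grip_width: 0.422
finger_force: 60.1
```

```bash
python3 -c "
from h import *
st()"
```

```text
t 17.75 tcp [0.514  0.2695 0.0932] xaxis yaw 2.964 zax [ 0.  0. -1.] F [-5.3  2.6  5.6] M [ 0.44  0.95 -0.12] w 0.422 ff 60.065391808748245 j6 -1.013
```

{"fn": "arm_command", "kwargs": {
  "commands": [
    [0,0,0,-0.02,1],
    [0,0,0,-0.02,1],
    [0,0,0,0,1]
  ]
}}

```text
t: 18.12
tcp_pos: [0.5139, 0.2696, 0.0932]
ee_rot: [-0.0, 0.058, 0.998, 0.0]
force: [-6.2, 2.7, 6.0]
grip_width: 0.423
finger_force: 59.7
```

```bash
python3 -c "
from h import *
st()"
```

```text
t 18.12 tcp [0.5139 0.2696 0.0932] xaxis yaw 3.026 zax [-0.     0.001 -1.   ] F [-6.2  2.7  6. ] M [ 0.74  1.08 -0.25] w 0.423 ff 59.71211506985128 j6 -1.076
```

Mz is rising to -0.25, so I'll look before turning further.

Run:
```python
from h import *
im=bot.snapshot('side')[:,:,::-1]
u=proj('side',[.514,.268,.06])[0].astype(int);print(u)
cv2.imwrite('pics/s3.png',cv2.resize(im[u[1]-40:u[1]+40,u[0]-40:u[0]+40],None,fx=7,fy=7,interpolation=2))
st()
```

```text
[233 217]
t 18.18 tcp [0.5139 0.2696 0.0932] xaxis yaw 3.026 zax [-0.     0.001 -1.   ] F [-6.8  2.8  6.3] M [ 0.79  1.16 -0.23] w 0.42 ff 59.70654289238155 j6 -1.075
```

View pics/s3.png

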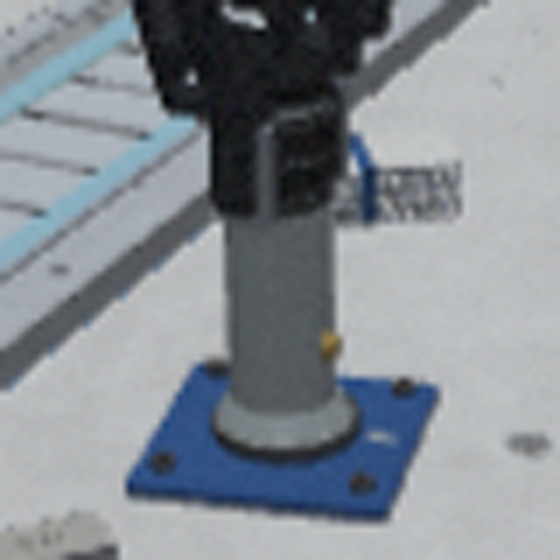

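The brass button shows through the hole at (331,346), standing proud of the tube wall, and the rim rests on the collar. I'll turn back a little to relax it, and test the play on the other side to confirm the lock.

{"fn": "arm_command", "kwargs": {
  "commands": [
    [0,0,0,0.03,1],
    [0,0,0,0,1]
  ]
}}

```text
t: 18.42
tcp_pos: [0.5141, 0.2695, 0.0932]
ee_rot: [0.0, 0.082, 0.997, 0.0]
force: [-4.3, 2.2, 4.9]
grip_width: 0.425
finger_force: 60.1
```

```bash
python3 -c "
from h import *
st()"
```

```text
t 18.43 tcp [0.5141 0.2695 0.0932] xaxis yaw 2.978 zax [ 0.  0. -1.] F [-4.3  2.2  4.9] M [ 0.55  0.98 -0.02] w 0.425 ff 60.09203271009028 j6 -1.028
```

{"fn": "arm_command", "kwargs": {
  "commands": [
    [0,0,0,0.03,1],
    [0,0,0,0.03,1],
    [0,0,0,0,1]
  ]
}}

```text
t: 18.8
tcp_pos: [0.5142, 0.2693, 0.0932]
ee_rot: [0.0, 0.129, 0.992, 0.0]
force: [-2.7, 1.4, 6.4]
grip_width: 0.426
finger_force: 60.3
```

```bash
python3 -c "
from h import *
st()"
```

```text
t 18.8 tcp [0.5142 0.2693 0.0932] xaxis yaw 2.884 zax [ 0.  0. -1.] F [-2.7  1.4  6.4] M [0.28 0.86 0.01] w 0.426 ff 60.34447059966624 j6 -0.933
```

{"fn": "arm_command", "kwargs": {
  "commands": [
    [0,0,0,0.03,1],
    [0,0,0,0,1]
  ]
}}

```text
t: 19.05
tcp_pos: [0.5142, 0.2691, 0.0932]
ee_rot: [0.0, 0.152, 0.988, -0.0]
force: [-4.3, -2.0, 6.3]
grip_width: 0.419
finger_force: 60.8
```

```bash
python3 -c "
from h import *
st()"
```

```text
t 19.05 tcp [0.5142 0.2691 0.0932] xaxis yaw 2.837 zax [ 0. -0. -1.] F [-4.3 -2.   6.3] M [-0.14  0.81  0.09] w 0.419 ff 60.76338328421116 j6 -0.886
```

{"fn": "arm_command", "kwargs": {
  "commands": [
    [0,0,0,0.02,1],
    [0,0,0,0,1]
  ]
}}

```text
t: 19.3
tcp_pos: [0.5141, 0.269, 0.0932]
ee_rot: [0.0, 0.167, 0.986, -0.0]
force: [-5.1, -2.2, 6.8]
grip_width: 0.425
finger_force: 61.0
```

```bash
python3 -c "
from h import *
st()"
```

```text
t 19.3 tcp [0.5141 0.269  0.0932] xaxis yaw 2.806 zax [ 0.    -0.001 -1.   ] F [-5.1 -2.2  6.8] M [-0.4   0.89  0.22] w 0.425 ff 61.03858720511198 j6 -0.855
```

Both stops are felt at about 2.81 and 3.01 rad, so it is locked. I'll centre it, release and withdraw.

{"fn": "arm_command", "kwargs": {
  "commands": [
    [0,0,0,-0.035,1],
    [0,0,0,-0.035,1],
    [0,0,-0.001,0,1],
    [0,0,0,0,-1],
    [0,0,0,0,-1],
    [0,0,0,0,-1],
    [0,0,0,0,-1],
    [0,0,0,0,-1],
    [0,0,0,0,-1]
  ]
}}

```text
t: 20.42
tcp_pos: [0.514, 0.2693, 0.0933]
ee_rot: [0.0, 0.111, 0.994, 0.0]
force: [0.9, 1.4, 0.2]
grip_width: 1.0
finger_force: 0.0
```

{"fn": "arm_command", "kwargs": {
  "commands": [
    [0,0,-0.03,0,-1],
    [0,0,-0.1,0,-1],
    [0,0,-0.15,0,-1],
    [0,0,-0.15,0,-1],
    [0,0,-0.15,0,-1],
    [0,0,-0.05,0,-1],
    [0,0,0,0,-1],
    [0,0,0,0,-1]
  ]
}}

```text
t: 21.42
tcp_pos: [0.5135, 0.2691, 0.2496]
ee_rot: [-0.001, 0.111, 0.994, -0.0]
force: [0.5, 0.2, -0.7]
grip_width: 0.998
finger_force: 0.0
```

Run:
```python
from h import *
im=bot.snapshot('side')[:,:,::-1]
u=proj('side',[.514,.268,.08])[0].astype(int)
cv2.imwrite('pics/s4.png',cv2.resize(im[u[1]-50:u[1]+40,u[0]-45:u[0]+45],None,fx=6,fy=6,interpolation=2))
st()
```

```text
t 21.48 tcp [0.5135 0.2691 0.2495] xaxis yaw 2.918 zax [-0.002 -0.001 -1.   ] F [ 0.   0.2 -0.8] M [ 0.03 -0.03  0.  ] w 1.004 ff 0.0 j6 -0.968
```

View pics/s4.png

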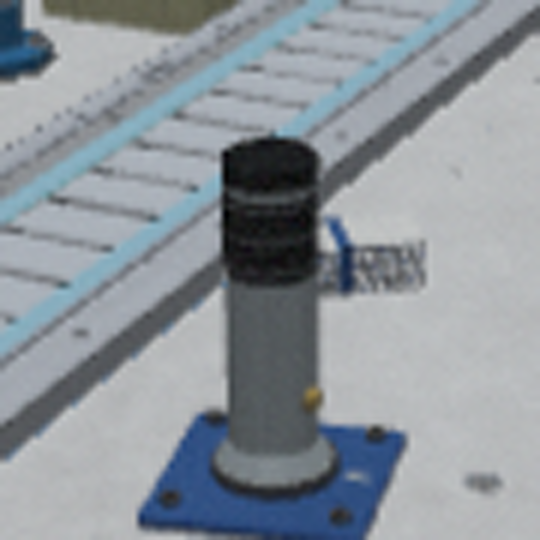

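The post stands upright on the collar, with the button out in its hole at (312,398) and the gripper clear.

```bash
python3 -c "
from station import bot
print(bot.close_job())"
```

```text
the job is handed in; nothing more can be done
None
```

The job is handed in (no verdict shown): the post stands home on the foot's collar, locked by the button (stops felt both ways, brass visible in the hole) and released, at about 21.5 s of the 67 s, with contact forces on the tool of about 10 N at most.

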